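# Fetch the round lock cylinder from behind the can and bottle

### The job

First clear the spray can and the oil bottle off the lock rack and stand both upright on the cork mat. Then take the round brass cylinder from its bay and set it upright in the round well of the rekeying stand; only after that put the can back centred on the round rubber pad and the bottle back centred on the square one. Leave the padlock and the flat-sided profile cylinder standing in their bays.

Things in the scene. Friction and masses are not known exactly. Their poses are not given: they have to be found in the camera images.
- rack: Fixed grey plate 150 (x) x 200 (y) x 8 mm, origin under its centre. Back half (+x): three bays at x +30, y -48, 0, +48 mm, one lock in each in any order, standing on the plate; between and beside them partitions 3 mm thick, 44 long, 16 high (above the plate). Bays are open front and back; fingers fit only in front of and behind a lock (closing along rack x). The pads lie in the front half.
- round_pad: Fixed thin black rubber disc, 62 mm diameter, 3 mm thick, on the front half of the rack: the spray can's place. Origin at the centre of its underside (8 mm above the bench); its yaw is the rack's yaw. It lies at rack x -30 mm, y +38 or -38 mm; the square pad is at the other one.
- square_pad: Fixed thin black rubber square, 60 x 60 x 3 mm, on the front half of the rack, 76 mm from the round pad: the oil bottle's place. Origin at the centre of its underside; its yaw is the rack's yaw.
- spray_can: Loose round aluminium spray can with a paper band and white cap, standing upright on the round pad at the start. Body 50 mm diameter up to 100 mm, shoulder to 107 mm, cap 32 mm diameter up to 130 mm. About 0.3 kg. Origin at the centre of its underside, z up.
- oil_bottle: Loose square grey plastic bottle with a paper band and black cap, standing upright on the square pad at the start, its sides along the rack's to within 0.1 rad. Body 46 x 46 mm up to 102 mm, neck 24 mm and cap 28 mm diameter up to 130 mm. About 0.3 kg. Origin at the centre of its underside, x and y square to its sides, z up.
- round_cylinder: The wanted lock: a loose round brass lock cylinder standing upright in one of the three bays. Body 30 mm diameter, total height 52 mm, with a foot flange 36 mm diameter and 6 mm high; a steel disc with a dark key slot on top. About 0.2 kg. Origin at the centre of its underside, z up.
- profile_cylinder: Loose steel profile lock cylinder (keyhole-shaped section 33 mm along its x, 17 mm along y; 56 mm tall) standing on end in another bay. Origin near the centre of its underside. It stays there.
- padlock: Loose brass padlock standing upright in another bay: body 20 (x) x 38 (y) x 32 mm, steel shackle up to 57 mm. Origin at the centre of its underside. It stays there.
- cork_mat: Fixed cork mat, 200 mm (its x) x 120 mm (its y), 4 mm thick, empty, to the left or right of the rack. Origin at the centre of its underside. The side area: can and bottle stand on it side by side along its x.
- stand: Fixed aluminium rekeying stand, a block 90 x 90 x 30 mm with a red clamp knob on one side, on the other side of the rack from the mat. A round well 51 mm in diameter and 12 mm deep opens in its top centre: its floor is 18 mm above the bench. Origin at the centre of the block's underside.

How it is judged:
On the way, in this order (a step that is already met when the one before it is completed fails the run):
1. the can and the bottle both stand on the cork mat, released (x of spray_can in the frame of cork_mat between -0.1 and 0.1 m and y of spray_can in the frame of cork_mat between -0.06 and 0.06 m and z of spray_can in the frame of cork_mat between 0.001 and 0.01 m and linear speed of each of spray_can, oil_bottle below 0.03 m/s and angle between each of spray_can, oil_bottle's own z axis and vertical below 0.12 rad and x of oil_bottle in the frame of cork_mat between -0.1 and 0.1 m and y of oil_bottle in the frame of cork_mat between -0.06 and 0.06 m and z of oil_bottle in the frame of cork_mat between 0.001 and 0.01 m and contact force between each of spray_can, oil_bottle and the fingers below 0.1 N), for 0.2 s.
2. the round cylinder stands in the stand's well, released, while the can and the bottle are still on the mat (horizontal distance between round_cylinder and stand below 0.012 m and z of round_cylinder in the frame of stand between 0.014 and 0.023 m and linear speed of each of round_cylinder, spray_can, oil_bottle below 0.03 m/s and angle between each of round_cylinder, spray_can, oil_bottle's own z axis and vertical below 0.12 rad and contact force between round_cylinder and the fingers below 0.1 N and x of spray_can in the frame of cork_mat between -0.1 and 0.1 m and y of spray_can in the frame of cork_mat between -0.06 and 0.06 m and z of spray_can in the frame of cork_mat between 0.001 and 0.01 m and x of oil_bottle in the frame of cork_mat between -0.1 and 0.1 m and y of oil_bottle in the frame of cork_mat between -0.06 and 0.06 m and z of oil_bottle in the frame of cork_mat between 0.001 and 0.01 m), for 0.2 s.
At the end, for the whole second after the job is handed in: The round cylinder stands upright (within 7 degrees) on the floor of the stand's well; the spray can stands upright on the round pad and the oil bottle upright on the square pad, each centred to 15 mm; all at rest (horizontal distance between round_cylinder and stand below 0.012 m and z of round_cylinder in the frame of stand between 0.014 and 0.023 m and linear speed of each of round_cylinder, spray_can, oil_bottle below 0.03 m/s and angle between each of round_cylinder, spray_can, oil_bottle's own z axis and vertical below 0.12 rad and horizontal distance between spray_can and round_pad below 0.015 m and z of spray_can in the frame of round_pad between 0 and 0.008 m and horizontal distance between oil_bottle and square_pad below 0.015 m and z of oil_bottle in the frame of square_pad between 0 and 0.008 m); the robot touches nothing.
It fails at once if the padlock or the profile cylinder is shifted more than 15 mm or tipped (distance of any of padlock, profile_cylinder from where it was at the start of the episode above 0.015 m or angle between any of padlock, profile_cylinder's own z axis and vertical above 0.35 rad).
It fails at once if the can, the bottle or the round cylinder is tipped over (angle between any of spray_can, oil_bottle, round_cylinder's own z axis and vertical above 0.6 rad).
It also fails if it takes over 120 s, if anything falls off the work surface, if the arm or the gripper's body presses on something with over 40 N, if the wrist force passes 120 N, or if a joint passes its speed limit or range.

### The arm

A 7-joint arm with a two-finger parallel gripper is mounted at the origin on the work surface. World frame = base frame: x ahead of the robot, y to its left, z up, the work surface at z = 0. Lengths are in m, angles in rad, forces in N, time in s.
With the tool pointing down it reaches from about 0.425 to 0.925 m from the base axis. Payload 6.8 kg.
Tool frame: the origin (TCP) lies between the finger pads; the fingertips stand 22 mm ahead of it and the grasp point (between the pads) lies 3 mm ahead of it; z points along the fingers, y is the line along which they close (so a half turn about z gives the same grasp; the last joint's range is limited). The gripper opens to 85 mm and grips with 20 to 120 N. Pads are 22 mm wide; open, the fingers measure 114 mm over their backs; the gripper's body (76 mm by 85 mm) begins 54 mm behind the grasp point. The pads swing forward as they close: fully open they stand 13 mm farther back than shut.
Start: joints at [1.044, 0.477, 0.022, 1.555, -0.011, 1.109, -0.083], TCP at [0.275, -0.617, 0.253] pointing down, gripper open.
Joint ranges: [-2.96, 2.96], [-0.34, 2.1], [-1.41, 1.46], [0.24, 2.44], [-1.37, 4.51], [0.17, 1.92], [-2.96, 2.96]. Speed limits (rad/s): [2.39, 2.39, 3.14, 3.14, 3.14, 3.14, 3.14].

### API

Orientations are given as a unit quaternion [w, x, y, z].
In Python, from station import bot gives the robot as it stands.
- The arm moves only by the tool servo_tool, never from a script. Its argument "motion" is a list that holds one entry, the list of rows, each a list of 5 numbers: the opening, from 0 (shut) to 1 (fully open), then the shift along the world's x, y, z each as a share of 0.04 m, from -1 to 1, then the turn about the world's z as a share of 0.12 rad, from -1 to 1. A call has 1 to 20 rows; each row shifts and turns the commanded pose from where the row before left it; what a row does not reach is not made up. A row lasts 1/10 s, in which the tool goes at most 50 mm and 8.59 degrees, less where a joint would pass 70% of its speed; a pose out of reach is approached as far as the arm can. A call with a number of a shift or a turn outside -1 to 1 is refused whole. A call with a gripper value outside its range is refused whole. The fingers move at their own pace and stop on an object; "newtons" is the grip in N (left out, the last holds). Time passes only in rows, so rows that do not move let the fingers close. It gives the time, the measured TCP pose, the force, the opening and the grip force at its end, in the units of the state.
- bot.get_obs(): the state, without advancing time (a new reading comes with each control period).
- bot.read_camera(name): name is "side" or "top"; returns (picture, depth): 480x640x3 uint8, red, green, blue; 480x640 float32, m along the optical axis (not along the pixel's ray), 0 where there is no reading.
- bot.get_calibration(name): a dict with "fovy" (degrees; the focal length in pixels is half the picture's height over the tangent of half this angle, whatever the lens; pixels are square), "cx", "cy" (the principal point, pixels), "k1" (the pictures are not rectified: a ray, as slopes to the right and down, at radius r is drawn at 1 + k1 r^2 times it, then the intrinsics apply), "view" (4x4, takes a point from world to camera coordinates). Camera axes: x right, y down, z forward; pixel columns grow to the right and rows downward; lengths in m; the calibration is good to about 2 mm. A picture is of the moment at which its call begins. get_calibration takes no time and is no camera call.
- bot.hand_in(): hands the job in; it is judged then, once.
The state is a dict: "t": time; "q": joint angles; "joint_vel": joint speeds; "joint_torque": joint torques, N m; "eef_pos": TCP position; "tool_rot": TCP orientation; "contact_force": force on the tool from outside, world axes, zero at the start; "torque": the same for the moment, N m; "gripper_width": opening from 0.0 (shut) to 1.0 (fully open); "grasp_force": force on a finger pad.
Only numpy, scipy, OpenCV 4.12 (cv2) and the standard library are available. Lean on these libraries where they do the work, as an engineer would, in place of code of your own. Each camera call takes 0.05 s, during which the arm holds its last target. There are 200 camera calls.

## Working session

There is one attempt and no reset: what is moved stays moved. The work goes in short steps, Python scripts to look and compute and a tool call to move; the robot and the scene stay as the last step left them, time stands still between calls to the robot, and variables do not carry over. Pictures are saved under pics/ and viewed, at most 14 in all, crops included, and the job is handed in when it is done.

Besides the shell and the picture viewer there is one more tool, called after "Call:" as name(argument=value, ...), one argument or row to a line, values as JSON. servo_tool: Moves the arm, as the interface text tells. Shift numbers are shares of 0.04 m and turn numbers shares of 0.12 rad, none past 1 either way. Its arguments: {"type":"object","properties":{"motion":{"type":"array"},"newtons":{"type":"number"}},"required":["motion"]}

```bash
mkdir -p pics
cat > h.py <<'E'
import numpy as np, cv2
from station import bot
def cal(n):
    c=bot.get_calibration(n); f=240/np.tan(np.radians(c['fovy'])/2)
    return f,c['cx'],c['cy'],c['k1'],np.array(c['view'])
def rays(n,uv):
    f,cx,cy,k,V=cal(n); uv=np.atleast_2d(np.float64(uv))
    d=(uv-[cx,cy])/f; s=d.copy()
    for _ in range(20): s=d/(1+k*(s**2).sum(1,keepdims=True))
    return s,V
def plane(n,uv,z):
    s,V=rays(n,uv); R=V[:3,:3]; o=-R.T@V[:3,3]
    w=np.c_[s,np.ones(len(s))]@R
    return o+w*((z-o[2])/w[:,2])[:,None]
def deproj(n,uv,d):
    s,V=rays(n,uv); d=np.atleast_1d(d)[:,None]
    return (np.c_[s,np.ones(len(s))]*d-V[:3,3])@V[:3,:3]
def cloud(n,dep):
    v,u=np.mgrid[:480,:640]; uv=np.c_[u.ravel(),v.ravel()]
    P=deproj(n,uv,dep.ravel()); P[dep.ravel()<=0]=np.nan
    return P.reshape(480,640,3)
def shot(n,name=None):
    p,d=bot.read_camera(n)
    if name: cv2.imwrite(f'pics/{name}.png',p[:,:,::-1])
    return p,d
E
python3 - <<'E'
from h import *
o=bot.get_obs(); print(o['t'],o['eef_pos'],o['tool_rot'],o['gripper_width'])
for n in('top','side'):
    p,d=shot(n,n+'0'); np.savez(n+'0.npz',p=p,d=d); f,cx,cy,k,V=cal(n); print(n,f,cx,cy,k,-V[:3,:3].T@V[:3,3],V[:3,:3].round(2).tolist(),(d>0).mean())
E
```

```text
0.0 [ 0.27424077 -0.61617611  0.25232297] [-8.78647725e-04  9.78157092e-01  2.07865003e-01 -2.67347033e-04] 0.9971204192680183
top 557.781535845343 311.08294136913844 235.24662169308442 -0.08615828110643428 [0.45023747 0.00431708 0.94460845] [[0.03, -1.0, -0.01], [-1.0, -0.02, -0.09], [0.09, 0.01, -1.0]] 0.9961197916666666
side 450.3261501456797 317.14466127282327 234.54165023326914 -0.05327488050673113 [0.44932976 0.52896119 0.50753105] [[-0.98, -0.19, -0.01], [-0.11, 0.64, -0.76], [0.15, -0.74, -0.65]] 0.996103515625
```

View pics/top0.png

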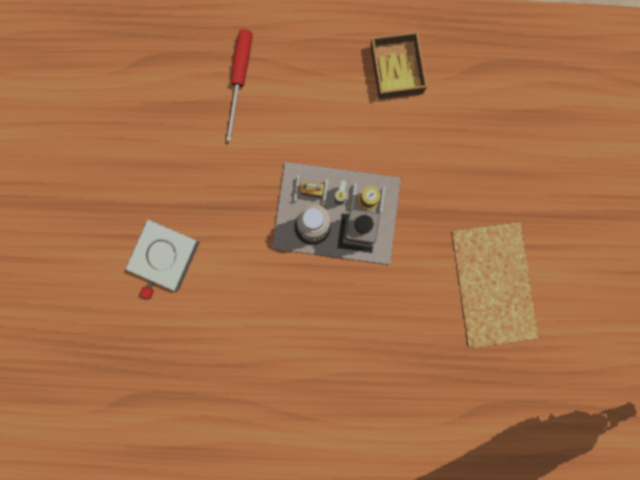

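View pics/side0.png

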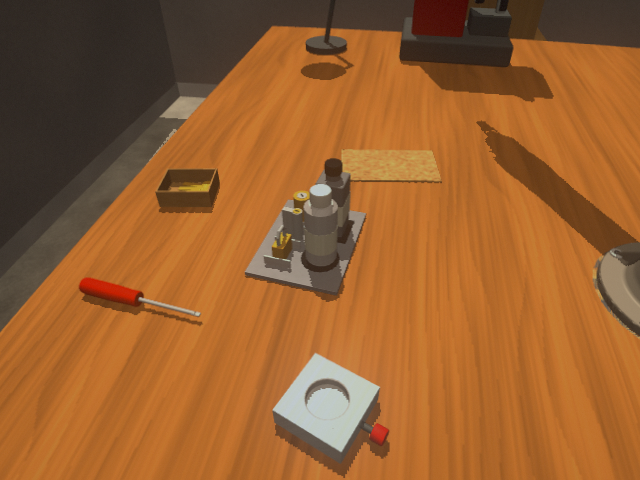

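The top view shows the stand at (161,256) on the +y side with its red knob at (147,293), and the mat at (495,285) on the -y side. The rack centre is near (338,213). The can cap is at (313,220), on the +y pad, and the bottle cap is at (364,226). The bays from +y to -y hold the padlock (312,188), the profile cylinder (341,194) and the round cylinder (370,196). The side view agrees: can cap (321,195), bottle cap (334,168), well (327,400).

```bash
cat > m.py <<'E'
from h import *
T=np.load('top0.npz');S=np.load('side0.npz')
C={n:cloud(n,D['d']) for n,D in(('top',T),('side',S))}
def comp(mask,near):
    n,l,st,ce=cv2.connectedComponentsWithStats(mask.astype(np.uint8))
    i=min((i for i in range(1,n) if st[i,4]>25),key=lambda i:np.hypot(*(ce[i]-near)))
    return l==i
def rect(m): 
    c=max(cv2.findContours(m.astype(np.uint8),0,1)[0],key=cv2.contourArea); return c[:,0,:]
def desc(tag,xy):
    r=cv2.minAreaRect((np.float32(xy)*1000)); print(tag,'rect mm',np.round(r[0],1),np.round(r[1],1),round(r[2],1))
def ch(n): 
    return cv2.cvtColor((T if n=='top' else S)['p'],cv2.COLOR_RGB2HSV).astype(int)
for n,pts in(('top',dict(table=(200,380),can=(313,218),bottle=(364,225),cyl=(370,196),mat=(495,285),rackfront=(300,245),standtop=(140,262),well=(161,256),knob=(147,293))),('side',dict(can=(321,192),bottle=(334,166),cyl=(302,195),mat=(390,165),standtop=(320,372),well=(327,402)))):
    for k,(u,v) in pts.items():
        print(n,k,np.nanmedian(C[n][v-2:v+3,u-2:u+3].reshape(-1,3),0).round(4))
P=C['top'];z=P[...,2]
H=ch('top')
# caps by height
for k,nr,lo,hi in(('cancap',(313,218),.132,.15),('botcap',(364,225),.132,.15),('cyl',(370,196),.052,.072),('stand',(161,256),.024,.036)):
    m=comp((z>lo)&(z<hi),nr); q=P[m]; 
    c=rect(m); zz=np.median(q[:,2]); w=plane('top',c,zz); desc(k,w[:,:2]); print('  z',zz.round(4),'mean',q.mean(0).round(4),m.sum(), 'circ',np.round(cv2.minEnclosingCircle(np.float32(w[:,:2]*1000)),1) if 0 else cv2.minEnclosingCircle(np.float32(w[:,:2]*1000)))
m=comp((H[...,1]<90)&(z<.03)&(z>.002)|((z>.004)&(z<.2)),(338,213)); desc('rack',plane('top',rect(m),.008)[:,:2]); print(m.sum())
# mat colour: yellowish hue
print('mat hsv',H[285,495],'table',H[380,200])
m=comp(cv2.morphologyEx(((H[...,0]>=14)&(H[...,0]<30)&(H[...,2]>120)).astype(np.uint8),3,np.ones((5,5))),(495,285)); desc('mat',plane('top',rect(m),.004)[:,:2]); print(m.sum())
# side caps
P=C['side'];z=P[...,2]
for k,nr,lo,hi in(('cancap',(321,192),.132,.15),('botcap',(334,166),.132,.15),('cyl',(302,195),.054,.072),('stand',(327,390),.026,.036)):
    m=comp((z>lo)&(z<hi),nr); c=rect(m); zz=np.median(P[m][:,2]); w=plane('side',c,zz); desc('side '+k,w[:,:2]); print('  z',zz.round(4),P[m].mean(0).round(4))
E
python3 m.py
```

```text
top table [ 0.2858  0.1978 -0.0007]
top can [0.5474 0.0134 0.1396]
top bottle [ 0.539  -0.0608  0.1398]
top cyl [ 0.595  -0.076   0.0593]
top mat [ 0.4576 -0.2958  0.0032]
top rackfront [0.5171 0.0357 0.0074]
top standtop [0.4805 0.3    0.029 ]
top well [0.4919 0.269  0.0163]
top knob [0.4294 0.2871 0.0232]
side can [0.5437 0.0193 0.1419]
side bottle [ 0.5367 -0.0518  0.1413]
side cyl [ 0.5946 -0.0781  0.0615]
side mat [ 0.4545 -0.2922  0.0049]
side standtop [0.5064 0.2327 0.0306]
side well [0.4926 0.2632 0.0185]
cancap rect mm [547.1  13. ] [29.9 30.9] 46.6
  z 0.1398 mean [0.5468 0.0131 0.1397] 371 circ ((546.7034912109375, 13.016237258911133), 15.867246627807617)
botcap rect mm [540.5 -60.8] [26.3 26.1] 1.1
  z 0.1398 mean [ 0.5405 -0.0611  0.1398] 286 circ ((540.4530639648438, -61.22591018676758), 13.979290008544922)
cyl rect mm [596.3 -76.8] [27.2 29.1] 64.6
  z 0.0591 mean [ 0.5965 -0.077   0.0591] 264 circ ((596.5975952148438, -76.97798156738281), 15.110465049743652)
stand rect mm [493.8 265.5] [92.3 89.7] 68.0
  z 0.0291 mean [0.4939 0.2656 0.0291] 2206 circ ((493.7818603515625, 266.204345703125), 63.480018615722656)
rack rect mm [574.7 -24.1] [199.6 151.7] 83.5
10243
mat hsv [ 18 117 175] table [ 12 151 167]
mat rect mm [ 464.4 -340.3] [204.4 398. ] 6.5
9945
side cancap rect mm [544.6  19. ] [29.8 41.2] 9.9
  z 0.141 [0.5448 0.0173 0.1397]
side botcap rect mm [538.  -55.6] [26.1 40.2] 9.9
  z 0.1411 [ 0.5385 -0.0575  0.1397]
side cyl rect mm [594.8 -74.1] [25.6 34.8] 11.5
  z 0.0606 [ 0.5953 -0.0754  0.0601]
side stand rect mm [492.5 265.3] [93.  90.8] 68.4
  z 0.0305 [0.492  0.2686 0.0304]
```

Both views agree to a few mm, and the heights match the given ones. Cap tops are at 0.140–0.141, the cylinder top at 0.060, the stand top at 0.030 and the well floor at 0.017. The rack yaw is about -6.5°. I'll start with the bottle, closing the fingers along rack x.

Call:
servo_tool(
  motion=[
    [[0.8,0.474,0.995,0,0.618],[0.8,0.474,0.995,0,0.618],[0.8,0.474,0.995,0,0.618],[0.8,0.474,0.995,0,0.618],[0.8,0.474,0.995,0,0.618],[0.8,0.474,0.995,0,0.618],[0.8,0.474,0.995,0,0.618],[0.8,0.474,0.995,0,0.618],[0.8,0.474,0.995,0,0.618],[0.8,0.474,0.995,0,0.618],[0.8,0.474,0.995,0,0.618],[0.8,0.474,0.995,0,0.618],[0.8,0.474,0.995,0,0.618],[0.8,0.474,0.995,0,0.618],[0.8,0,0,0,0],[0.8,0,0,0,0]],
  ],
  newtons=50,
)

```text
t: 1.7
eef_pos: [0.5399, -0.0584, 0.2529]
tool_rot: [-0.0, 0.745, 0.667, -0.0]
contact_force: [-0.4, -1.0, 0.1]
gripper_width: 0.807
grasp_force: 0.0
```

Call:
servo_tool(
  motion=[
    [[0.8,0,0,-0.8,0],[0.8,0,0,-0.9,0],[0.8,0,0,-0.8,0],[0.8,0,0,-0.7,0],[0.8,0,0,-0.5,0],[0.8,0,0,-0.17,0],[0.8,0,0,0,0],[0.4,0,0,0,0],[0.4,0,0,0,0],[0.4,0,0,0,0],[0.4,0,0,0,0],[0.4,0,0,0,0],[0.4,0,0,0,0]],
  ],
)

```text
t: 3.0
eef_pos: [0.541, -0.0599, 0.0999]
tool_rot: [0.001, 0.746, 0.666, 0.001]
contact_force: [0.8, -1.5, 7.6]
gripper_width: 0.534
grasp_force: 51.9
```

Call:
servo_tool(
  motion=[
    [[0.4,0,0,0.2,0],[0.4,0,0,0.5,0],[0.4,0,0,0.6,0],[0.4,0,0,0.2,0],[0.4,-0.2,-0.4,0,0],[0.4,-0.4,-0.75,0,0],[0.4,-0.45,-0.8,0,0],[0.4,-0.45,-0.8,0,0],[0.4,-0.45,-0.8,0,0],[0.4,-0.45,-0.8,0,0],[0.4,-0.45,-0.8,0,0],[0.4,-0.3,-0.5,0,0],[0.4,-0.2,-0.3,0,0],[0.4,-0.05,-0.1,0,0],[0.4,0,0,0,0],[0.4,0,0,0,0]],
  ],
)

```text
t: 4.6
eef_pos: [0.4045, -0.3004, 0.1584]
tool_rot: [-0.0, 0.746, 0.666, 0.0]
contact_force: [0.8, 0.2, -2.8]
gripper_width: 0.535
grasp_force: 51.7
```

Run:
```python
from h import *
p,d=shot('side','side1'); P=cloud('side',d); p2,d2=shot('top'); P2=cloud('top',d2)
print(bot.get_obs()['eef_pos'])
# mat: yellow-ish vs table by hue in smoothed saturation
H=cv2.cvtColor(cv2.GaussianBlur(p2,(9,9),0),cv2.COLOR_RGB2HSV).astype(int)
T=np.load('top0.npz')['p']; H=cv2.cvtColor(cv2.GaussianBlur(T,(9,9),0),cv2.COLOR_RGB2HSV)
m=((H[...,0]>=15)&(H[...,0]<30)).astype(np.uint8); m[:,:440]=0;m[:210]=0;m[365:]=0
c=max(cv2.findContours(m,0,1)[0],key=cv2.contourArea)[:,0]
w=plane('top',c,.004); print(cv2.minAreaRect(np.float32(w[:,:2]*1000)))
```

```text
[ 0.40468247 -0.30033411  0.15847053]
((459.2158203125, -295.6755676269531), (201.648193359375, 123.60364532470703), 8.729790687561035)
```

View pics/side1.png

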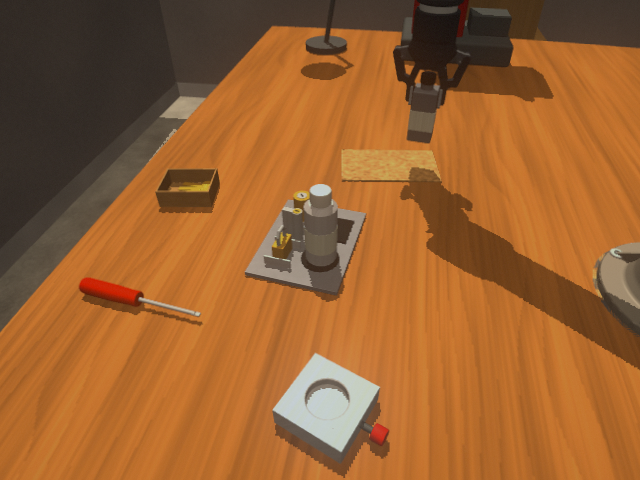

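The side view shows the bottle hanging upright in the gripper at (422,105), in front of the mat. The can and the locks haven't moved.

Call:
servo_tool(
  motion=[
    [[0.4,0.1,-0.05,-0.4,0],[0.4,0,0,-0.5,0],[0.4,0,0,-0.4,0],[0.4,0,0,-0.2,0],[0.4,0,0,-0.1,0],[0.4,0,0,-0.05,0],[0.4,0,0,0,0],[0.4,0,0,0,0],[0.65,0,0,0,0],[0.8,0,0,0,0],[0.8,0,0,0,0],[0.8,0,0,0.5,0],[0.8,0,0,1,0],[0.8,0,0,1,0],[0.8,0,0,0.4,0],[0.8,0,0,0,0]],
  ],
)

```text
t: 6.3
eef_pos: [0.4096, -0.3045, 0.2115]
tool_rot: [0.003, 0.746, 0.666, 0.001]
contact_force: [0.5, -0.5, -0.0]
gripper_width: 0.8
grasp_force: 0.0
```

Call:
servo_tool(
  motion=[
    [[0.8,0.2,0.5,0.3,0],[0.8,0.4,0.93,0,0],[0.8,0.4,0.93,0,0],[0.8,0.4,0.93,0,0],[0.8,0.4,0.93,0,0],[0.8,0.4,0.93,0,0],[0.8,0.4,0.93,0,0],[0.8,0.4,0.93,0,0],[0.8,0.27,0.7,-0.3,0],[0.8,0.14,0.28,0,0],[0.8,0,0,0,0],[0.8,0,0,0,0]],
  ],
)

```text
t: 7.5
eef_pos: [0.5439, 0.0147, 0.208]
tool_rot: [-0.0, 0.747, 0.665, -0.001]
contact_force: [1.2, 0.5, 0.6]
gripper_width: 0.8
grasp_force: 0.0
```

Call:
servo_tool(
  motion=[
    [[0.8,0.05,0,-0.5,0],[0.8,0,0,-0.8,0],[0.8,0,0,-0.8,0],[0.8,0,0,-0.45,0],[0.8,0,0,-0.2,0],[0.8,0,0,0,0],[0.45,0,0,0,0],[0.45,0,0,0,0],[0.45,0,0,0,0],[0.45,0,0,0,0],[0.45,0,0,0,0],[0.45,0,0,0,0]],
  ],
)

```text
t: 8.7
eef_pos: [0.5475, 0.0158, 0.1]
tool_rot: [0.001, 0.746, 0.666, 0.001]
contact_force: [0.0, -1.9, 6.4]
gripper_width: 0.569
grasp_force: 52.2
```

Call:
servo_tool(
  motion=[
    [[0.45,0,0,0.2,0],[0.45,0,0,0.5,0],[0.45,0,0,0.6,0],[0.45,0,0,0.2,0],[0.45,-0.1,-0.4,0,0],[0.45,-0.1,-0.75,0,0],[0.45,-0.1,-0.9,0,0],[0.45,-0.1,-0.9,0,0],[0.45,-0.1,-0.9,0,0],[0.45,-0.1,-0.9,0,0],[0.45,-0.1,-0.9,0,0],[0.45,-0.1,-0.9,0,0],[0.45,-0.1,-0.6,0,0],[0.45,-0.05,-0.3,0,0],[0.45,-0.05,-0.15,0,0],[0.45,0,0,0,0],[0.45,0,0,0,0]],
  ],
)

```text
t: 10.4
eef_pos: [0.5068, -0.286, 0.1585]
tool_rot: [-0.0, 0.745, 0.667, 0.0]
contact_force: [0.8, 0.9, -1.9]
gripper_width: 0.572
grasp_force: 52.3
```

Run:
```python
from h import *
print(bot.get_obs()['eef_pos'])
shot('side','side2')
p,d=shot('top','top2'); np.savez('top2.npz',p=p,d=d)
p,d=shot('side'); np.savez('side2.npz',p=p,d=d)
```

```text
[ 0.50679938 -0.28602706  0.15846958]
```

View pics/side2.png

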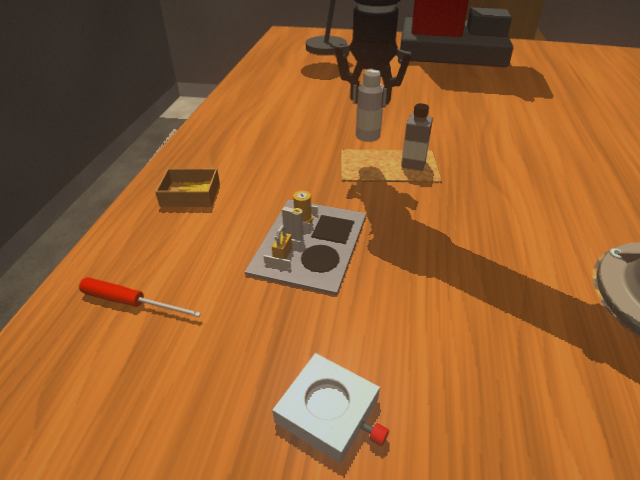

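View pics/top2.png

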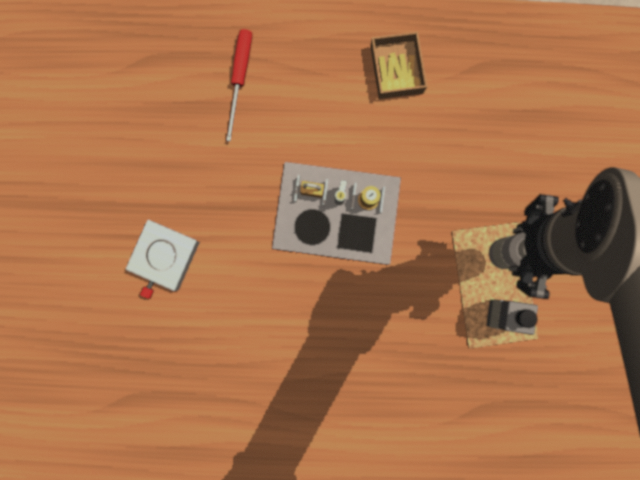

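The side view shows the bottle upright on the mat (417,140) and the can held at (370,105) above the mat. In the top view both pads are now bare: round at (312,227), square at (357,233).

Call:
servo_tool(
  motion=[
    [[0.45,0,-0.06,-0.4,0],[0.45,0,0,-0.5,0],[0.45,0,0,-0.4,0],[0.45,0,0,-0.2,0],[0.45,0,0,-0.1,0],[0.45,0,0,-0.05,0],[0.45,0,0,0,0],[0.45,0,0,0,0],[0.7,0,0,0,0],[0.78,0,0,0,0],[0.78,0,0,0,0],[0.78,0,0,0.5,0],[0.78,0,0,1,0],[0.78,0,0,1,0],[0.78,0,0,0.4,0],[0.78,0,0,0,0]],
  ],
)

```text
t: 12.15
eef_pos: [0.5081, -0.291, 0.2118]
tool_rot: [0.003, 0.746, 0.666, 0.001]
contact_force: [-0.3, -0.0, 0.2]
gripper_width: 0.782
grasp_force: 0.0
```

Run:
```python
from h import *
R={}
for n in('top','side'):
    D=np.load(n+'2.npz'); p,d=D['p'],D['d']; P=cloud(n,d); z=P[...,2]
    V=p.max(2).astype(int); 
    xy=(P[...,0]>.49)&(P[...,0]<.58)&(P[...,1]<.08)&(P[...,1]>-.12)
    m=((V<60)&xy&(z<.03)).astype(np.uint8)
    for c in sorted(cv2.findContours(m,0,1)[0],key=cv2.contourArea)[-2:]:
        w=plane(n,c[:,0],.011)[:,:2]*1000; M=cv2.moments(np.float32(w)[:,None]); k=cv2.minAreaRect(np.float32(w))
        q=P[cv2.drawContours(np.zeros_like(m),[c],0,1,-1)>0]
        print(n,'pad',round(M['m10']/M['m00'],1),round(M['m01']/M['m00'],1),k,'depth z',np.median(q[:,2]).round(4))
    # cylinder top
    H=cv2.cvtColor(p,cv2.COLOR_RGB2HSV)
    m=((z>.054)&(z<.066)&(abs(P[...,0]-.596)<.03)&(abs(P[...,1]+.077)<.03)).astype(np.uint8)
    c=max(cv2.findContours(m,0,1)[0],key=cv2.contourArea); w=plane(n,c[:,0],.060)[:,:2]*1000
    print(n,'cyl',cv2.minEnclosingCircle(np.float32(w)),cv2.minAreaRect(np.float32(w)))
    # well: lower region inside stand
    s=((np.hypot(P[...,0]-.493,P[...,1]-.266)<.036)&(z<.0245)).astype(np.uint8)
    c=max(cv2.findContours(s,0,1)[0],key=cv2.contourArea); w=plane(n,c[:,0],.030)[:,:2]*1000
    print(n,'well',cv2.minEnclosingCircle(np.float32(w)),cv2.minAreaRect(np.float32(w)), np.median(z[s>0]))
    # stand block
    b=((abs(P[...,0]-.493)<.07)&(abs(P[...,1]-.266)<.07)&(z>.025)&(z<.036)).astype(np.uint8)
    c=max(cv2.findContours(b,0,1)[0],key=cv2.contourArea); w=plane(n,c[:,0],.030)[:,:2]*1000
    print(n,'stand',cv2.minAreaRect(np.float32(w)))
```

```text
top pad 548.3 16.4 ((547.7359619140625, 16.177982330322266), (54.14830780029297, 53.898616790771484), 1.3897157907485962) depth z nan
top pad 540.2 -58.8 ((540.004150390625, -58.62394332885742), (55.03459167480469, 54.93746566772461), 83.51471710205078) depth z nan
top cyl ((596.4151000976562, -76.7586441040039), 15.096465110778809) ((596.1333618164062, -76.74844360351562), (27.222116470336914, 29.070173263549805), 64.57035064697266)
top well ((493.10107421875, 264.66571044921875), 25.198774337768555) ((493.3110046386719, 265.06414794921875), (48.79737091064453, 47.63482666015625), 29.272192001342773) 0.017172770071085395
top stand ((493.8608703613281, 265.4936828613281), (91.62090301513672, 89.61560821533203), 67.98485565185547)Traceback (most recent call last):
  File "<stdin>", line 11, in <module>
ZeroDivisionError: float division by zero
```

Call:
servo_tool(
  motion=[
    [[0.72,0.2,0.4,0,0],[0.72,0.36,0.9,0,0],[0.72,0.36,0.9,0,0],[0.72,0.36,0.9,0,0],[0.72,0.36,0.9,0,0],[0.72,0.31,0.75,0,0],[0.72,0.15,0.43,-0.3,0],[0.72,0.1,0.2,-0.7,0],[0.72,0,0,-0.7,0],[0.72,0,0,-0.3,0],[0.72,0,0,0,0],[0.72,0,0,0,0]],
  ],
)

```text
t: 13.35
eef_pos: [0.5945, -0.0754, 0.1288]
tool_rot: [0.0, 0.746, 0.666, 0.0]
contact_force: [-0.0, 0.5, 0.5]
gripper_width: 0.716
grasp_force: 0.0
```

Run:
```python
from h import *
print(bot.get_obs()['eef_pos'],bot.get_obs()['t'])
p,d=shot('side','side3'); P=cloud('side',d)
for n,u,v in(('round',320,259),('sq',333,229)): print(n,np.nanmedian(P[v-3:v+4,u-3:u+4].reshape(-1,3),0).round(4))
```

```text
[ 0.59454828 -0.07538543  0.12879323] 13.35
round [0.5461 0.0192 0.0116]
sq [ 0.5375 -0.0584  0.0115]
```

View pics/side3.png

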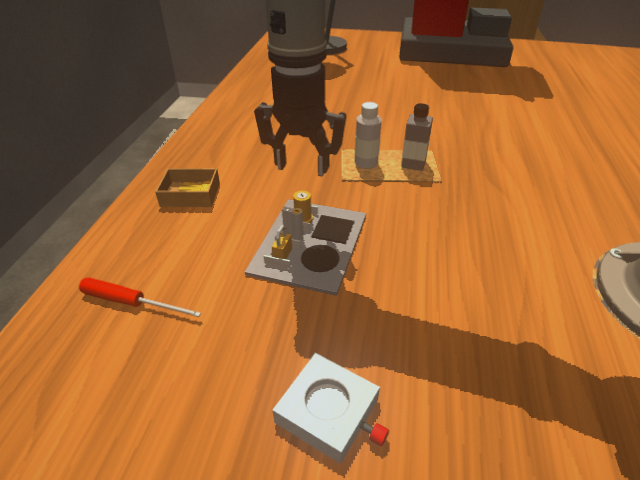

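The side view shows the can (368,140) and the bottle (417,140) upright on the mat. The open gripper is centred over the brass cylinder at (302,200). The pad tops measure 11.5 mm, which matches 8 + 3.

Call:
servo_tool(
  motion=[
    [[0.72,0.04,0,-0.4,0],[0.72,0,0,-0.6,0],[0.72,0,0,-0.5,0],[0.72,0,0,-0.4,0],[0.72,0,0,-0.2,0],[0.72,0,0,0,0],[0.25,0,0,0,0],[0.25,0,0,0,0],[0.25,0,0,0,0],[0.25,0,0,0,0],[0.25,0,0,0,0],[0.25,0,0,0,0],[0.25,0,0,0,0]],
  ],
)

```text
t: 14.7
eef_pos: [0.5968, -0.0751, 0.0457]
tool_rot: [0.001, 0.746, 0.666, 0.001]
contact_force: [-0.8, -0.0, 6.8]
gripper_width: 0.336
grasp_force: 49.3
```

Call:
servo_tool(
  motion=[
    [[0.25,0,0,0.2,0],[0.25,0,0,0.5,0],[0.25,0,0,0.7,0],[0.25,0,0,0.7,0],[0.25,0,0,0.3,0],[0.25,-0.1,0.3,0.1,0],[0.25,-0.25,0.75,0,0],[0.25,-0.27,0.9,0,0],[0.25,-0.27,0.9,0,0],[0.25,-0.27,0.9,0,0],[0.25,-0.27,0.9,0,0],[0.25,-0.27,0.9,0,0],[0.25,-0.27,0.9,0,0],[0.25,-0.27,0.9,0,0],[0.25,-0.2,0.7,0,0],[0.25,-0.1,0.3,0,0],[0.25,-0.05,0.16,0,0],[0.25,0,0,0,0],[0.25,0,0,0,0]],
  ],
)

```text
t: 16.6
eef_pos: [0.4928, 0.2636, 0.144]
tool_rot: [0.0, 0.747, 0.665, -0.001]
contact_force: [-0.9, -0.7, -1.9]
gripper_width: 0.338
grasp_force: 49.6
```

Run:
```python
from h import *
print(bot.get_obs()['eef_pos'],bot.get_obs()['t'])
p,d=shot('side','side4')
p,d=shot('top','top4')
```

```text
[0.49275323 0.263554   0.14401173] 16.6
```

View pics/side4.png

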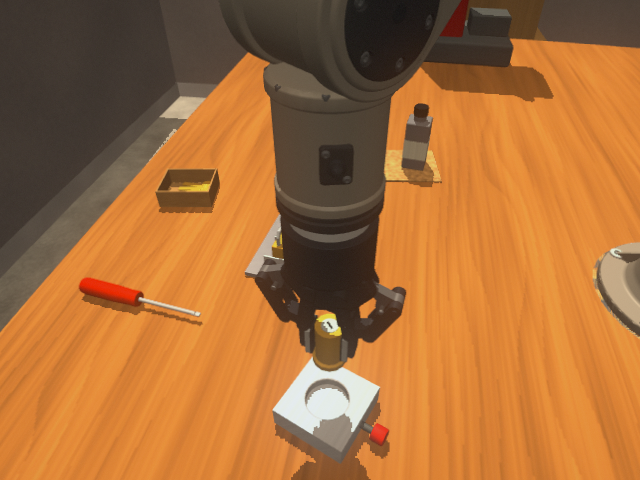

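The side view shows the cylinder held upright at (329,340), straight above the well at (327,400).

Call:
servo_tool(
  motion=[
    [[0.25,0.01,0.06,-0.4,0],[0.25,0,0,-0.6,0],[0.25,0,0,-0.5,0],[0.25,0,0,-0.35,0],[0.25,0,0,-0.2,0],[0.25,0,0,-0.1,0],[0.25,0,0,-0.05,0],[0.25,0,0,0,0],[0.25,0,0,0,0]],
  ],
)

```text
t: 17.6
eef_pos: [0.4932, 0.268, 0.0572]
tool_rot: [0.0, 0.746, 0.666, 0.001]
contact_force: [-0.1, -0.3, -1.6]
gripper_width: 0.34
grasp_force: 49.6
```

Call:
servo_tool(
  motion=[
    [[0.25,0,-0.05,-0.03,0],[0.25,0,0,-0.03,0],[0.25,0,0,0,0],[0.25,0,0,0,0]],
  ],
)

```text
t: 18.0
eef_pos: [0.4932, 0.2659, 0.0557]
tool_rot: [0.001, 0.746, 0.666, 0.001]
contact_force: [-2.5, -2.3, 11.8]
gripper_width: 0.338
grasp_force: 51.2
```

Contact with the well floor. Release, rise, and look.

Call:
servo_tool(
  motion=[
    [[0.5,0,0,0,0],[0.72,0,0,0,0],[0.72,0,0,0,0],[0.72,0,0,0.3,0],[0.72,0,0,0.8,0],[0.72,0,0,1,0],[0.78,0,0,1,0],[0.78,0,0,1,0],[0.78,0.03,-0.7,0,0],[0.78,0.03,-1,0,0],[0.78,0.03,-1,0,0],[0.78,0.03,-1,0,0],[0.78,0.03,-1,0,0],[0.78,0.03,-1,0,0]],
  ],
)

```text
t: 19.4
eef_pos: [0.4997, 0.0363, 0.219]
tool_rot: [0.0, 0.746, 0.666, 0.0]
contact_force: [0.1, -0.6, -0.2]
gripper_width: 0.779
grasp_force: 0.0
```

Run:
```python
from h import *
print(bot.get_obs()['eef_pos'],bot.get_obs()['t'])
for n in('side','top'):
    p,d=shot(n,n+'5'); P=cloud(n,d); z=P[...,2]
    m=((np.hypot(P[...,0]-.493,P[...,1]-.266)<.04)&(z>.06)&(z<.08)).astype(np.uint8)
    c=max(cv2.findContours(m,0,1)[0],key=cv2.contourArea); w=plane(n,c[:,0],.070)[:,:2]*1000
    print(n,cv2.minEnclosingCircle(np.float32(w)),np.median(z[m>0]))
    # caps on mat
    for nm,g in(('can',(.508,-.291)),('bottle',(.41,-.3045))):
        m=((np.hypot(P[...,0]-g[0],P[...,1]-g[1])<.035)&(z>.125)&(z<.14)).astype(np.uint8)
        cs=cv2.findContours(m,0,1)[0]
        if cs:
            c=max(cs,key=cv2.contourArea); w=plane(n,c[:,0],.134)[:,:2]*1000; print(n,nm,cv2.minEnclosingCircle(np.float32(w)),np.median(z[m>0]))
```

```text
[0.49974056 0.0362629  0.21900621] 19.4
side ((491.38720703125, 264.69171142578125), 18.08746910095215) 0.07076450276124212
side bottle ((408.6346435546875, -295.756103515625), 24.66019058227539) 0.1340404668480884
top ((491.4912109375, 262.0328369140625), 16.008636474609375) 0.06902222075500787
top can ((507.564453125, -289.3600769042969), 17.359439849853516) 0.13263634342863673
top bottle ((409.4071960449219, -302.3941650390625), 14.74094295501709) 0.13312286058794595
```

View pics/side5.png

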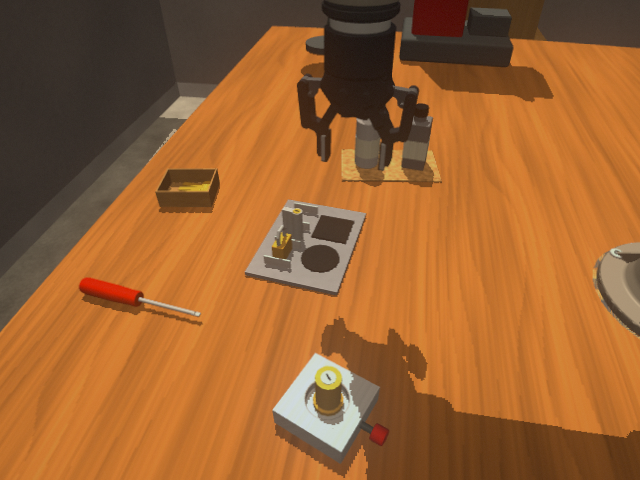

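The side view shows the cylinder standing in the well at (328,388), about 3 mm off centre, with its top at 70 mm as expected. The can and bottle are still upright on the mat. Next is the can.

Call:
servo_tool(
  motion=[
    [[0.78,0.02,-0.9,0,0],[0.78,0.02,-1,0,0],[0.78,0.02,-1,0,0],[0.78,0.02,-1,0,0],[0.78,0.02,-1,0,0],[0.78,0.02,-1,0,0],[0.78,0.03,-1,0,0],[0.78,0.03,-0.8,0,0],[0.78,0.02,-0.47,0,0],[0.78,0,0,0,0],[0.78,0,0,0,0]],
  ],
)

```text
t: 20.6
eef_pos: [0.5084, -0.2874, 0.2182]
tool_rot: [-0.0, 0.746, 0.666, 0.0]
contact_force: [0.1, 1.0, -0.2]
gripper_width: 0.779
grasp_force: 0.0
```

Call:
servo_tool(
  motion=[
    [[0.78,0,0,-0.5,0],[0.78,0,0,-0.8,0],[0.78,0,0,-0.8,0],[0.78,0,0,-0.6,0],[0.78,0,0,-0.4,0],[0.78,0,0,-0.03,0],[0.78,0,0,0,0],[0.45,0,0,0,0],[0.45,0,0,0,0],[0.45,0,0,0,0],[0.45,0,0,0,0],[0.45,0,0,0,0]],
  ],
)

```text
t: 21.8
eef_pos: [0.5088, -0.2893, 0.0947]
tool_rot: [0.001, 0.746, 0.666, 0.0]
contact_force: [-2.4, 1.0, 6.2]
gripper_width: 0.57
grasp_force: 51.4
```

Call:
servo_tool(
  motion=[
    [[0.45,0,0,0.2,0],[0.45,0,0,0.5,0],[0.45,0,0,0.6,0],[0.45,0,0,0.2,0],[0.45,0.1,0.4,0,0],[0.45,0.1,0.75,0,0],[0.45,0.1,0.9,0,0],[0.45,0.1,0.9,0,0],[0.45,0.1,0.9,0,0],[0.45,0.1,0.9,0,0],[0.45,0.1,0.9,0,0],[0.45,0.1,0.9,0,0],[0.45,0.1,0.65,0,0],[0.45,0.05,0.3,0,0],[0.45,0.03,0.14,0,0],[0.45,0,0,0,0],[0.45,0,0,0,0],[0.45,0,0,0,0]],
  ],
)

```text
t: 23.6
eef_pos: [0.547, 0.0147, 0.1527]
tool_rot: [0.0, 0.747, 0.665, -0.0]
contact_force: [0.2, -0.1, -2.4]
gripper_width: 0.572
grasp_force: 52.2
```

Call:
servo_tool(
  motion=[
    [[0.45,0.02,0.06,-0.4,0],[0.45,0,0,-0.4,0],[0.45,0,0,-0.25,0],[0.45,0,0,-0.12,0],[0.45,0,0,-0.06,0],[0.45,0,0,0,0],[0.45,0,0,0,0]],
  ],
)

```text
t: 24.3
eef_pos: [0.5484, 0.0189, 0.1042]
tool_rot: [0.0, 0.746, 0.666, 0.0]
contact_force: [-0.3, -0.4, -1.5]
gripper_width: 0.572
grasp_force: 52.3
```

Run:
```python
from h import *
p,d=shot('side'); cv2.imwrite('pics/c6.png',cv2.resize(p[130:310,220:420,::-1],None,fx=3,fy=3))
```

```text
(no output)
```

View pics/c6.png

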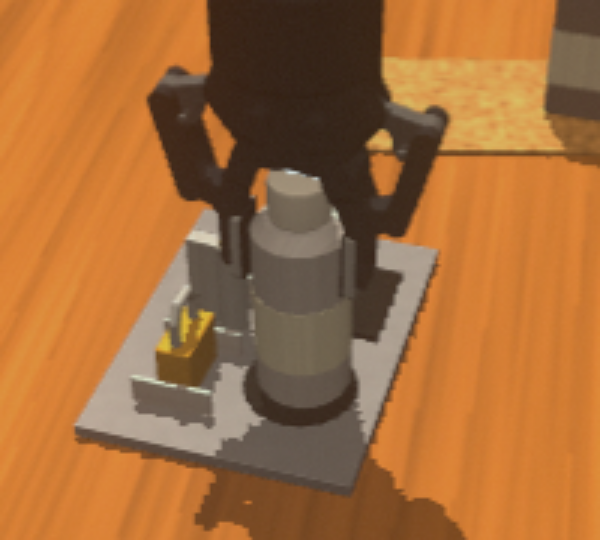

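The crop shows the can at (300,310) just above the round pad and centred on it, with an even dark rim. The padlock and profile cylinder are undisturbed. Lower the last 2 mm and release.

Call:
servo_tool(
  motion=[
    [[0.45,0,-0.02,-0.04,0],[0.45,0,0,-0.025,0],[0.45,0,0,0,0],[0.45,0,0,0,0],[0.65,0,0,0,0],[0.78,0,0,0,0],[0.78,0,0,0,0],[0.78,0,0,0.5,0],[0.78,0,0,1,0],[0.78,0,0,1,0],[0.78,0,0,0.4,0],[0.78,0,0,0,0]],
  ],
)

```text
t: 25.55
eef_pos: [0.5497, 0.0184, 0.2199]
tool_rot: [0.002, 0.746, 0.666, 0.002]
contact_force: [0.2, -0.3, -0.4]
gripper_width: 0.778
grasp_force: 0.0
```

Call:
servo_tool(
  motion=[
    [[0.78,-0.2,-0.5,0,0],[0.78,-0.4,-0.9,0,0],[0.78,-0.4,-0.9,0,0],[0.78,-0.4,-0.9,0,0],[0.78,-0.4,-0.9,0,0],[0.78,-0.4,-0.9,0,0],[0.78,-0.4,-0.9,0,0],[0.78,-0.4,-0.9,0,0],[0.78,-0.3,-0.75,0,0],[0.78,-0.14,-0.4,0,0],[0.78,-0.06,-0.1,0,0],[0.78,0,0,0,0],[0.78,0,0,0,0]],
  ],
)

```text
t: 26.85
eef_pos: [0.4084, -0.3024, 0.2166]
tool_rot: [-0.001, 0.746, 0.666, 0.0]
contact_force: [0.7, 0.9, -0.1]
gripper_width: 0.78
grasp_force: 0.0
```

Call:
servo_tool(
  motion=[
    [[0.78,0.03,0,-0.5,0],[0.78,0,0,-0.8,0],[0.78,0,0,-0.8,0],[0.78,0,0,-0.6,0],[0.78,0,0,-0.35,0],[0.78,0,0,-0.03,0],[0.78,0,0,0,0],[0.4,0,0,0,0],[0.4,0,0,0,0],[0.4,0,0,0,0],[0.4,0,0,0,0],[0.4,0,0,0,0]],
  ],
)

```text
t: 28.05
eef_pos: [0.4098, -0.3043, 0.0953]
tool_rot: [0.001, 0.746, 0.666, 0.0]
contact_force: [-1.7, 0.7, 6.7]
gripper_width: 0.532
grasp_force: 50.9
```

Call:
servo_tool(
  motion=[
    [[0.4,0,0,0.2,0],[0.4,0,0,0.5,0],[0.4,0,0,0.6,0],[0.4,0,0,0.2,0],[0.4,0.2,0.35,0,0],[0.4,0.4,0.7,0,0],[0.4,0.45,0.85,0,0],[0.4,0.45,0.85,0,0],[0.4,0.45,0.85,0,0],[0.4,0.45,0.85,0,0],[0.4,0.4,0.8,0,0],[0.4,0.25,0.5,0,0],[0.4,0.15,0.28,0,0],[0.4,0.05,0.11,0,0],[0.4,0,0,0,0],[0.4,0,0,0,0],[0.4,0,0,0,0]],
  ],
)

```text
t: 29.75
eef_pos: [0.5386, -0.0599, 0.1538]
tool_rot: [0.0, 0.747, 0.665, -0.0]
contact_force: [0.0, 0.0, -2.9]
gripper_width: 0.538
grasp_force: 51.8
```

Call:
servo_tool(
  motion=[
    [[0.4,0.02,0,-0.4,0],[0.4,0,0,-0.4,0],[0.4,0,0,-0.25,0],[0.4,0,0,-0.12,0],[0.4,0,0,-0.06,0],[0.4,0,0,0,0],[0.4,0,0,0,0]],
  ],
)

```text
t: 30.45
eef_pos: [0.5404, -0.0583, 0.1053]
tool_rot: [0.0, 0.746, 0.666, 0.0]
contact_force: [-0.3, 1.0, -3.4]
gripper_width: 0.529
grasp_force: 51.8
```

Run:
```python
from h import *
p,d=shot('side'); cv2.imwrite('pics/c7.png',cv2.resize(p[130:310,220:420,::-1],None,fx=3,fy=3))
```

```text
(no output)
```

View pics/c7.png

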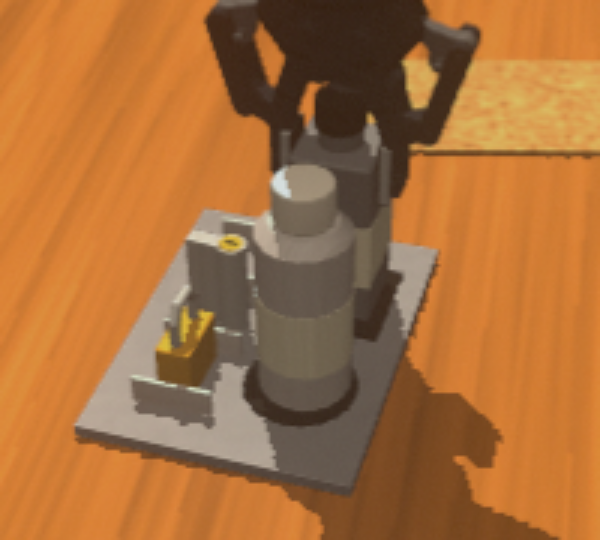

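The crop shows the can standing centred on the round pad (305,330). The bottle is just above the square pad at (370,300). Lower it 3 mm, release and retreat.

Call:
servo_tool(
  motion=[
    [[0.4,0,0,-0.04,0],[0.4,0,0,-0.04,0],[0.4,0,0,0,0],[0.4,0,0,0,0],[0.6,0,0,0,0],[0.78,0,0,0,0],[0.78,0,0,0,0],[0.78,0,0,0.5,0],[0.78,0,0,1,0],[0.78,0,0,1,0],[0.78,0,0,0.8,0],[0.78,-0.2,-0.8,0,0],[0.78,-0.2,-1,0,0],[0.78,-0.2,-1,0,0],[0.78,-0.2,-1,0,0],[0.78,-0.2,-1,0,0],[0.78,-0.1,-0.5,0,0],[0.78,0,0,0,0]],
  ],
)

```text
t: 32.3
eef_pos: [0.4944, -0.2745, 0.2332]
tool_rot: [0.0, 0.748, 0.663, -0.001]
contact_force: [-0.4, -0.8, -0.4]
gripper_width: 0.777
grasp_force: 0.0
```

Run:
```python
from h import *
for n in('side','top'):
    p,d=shot(n,n+'8'); P=cloud(n,d); z=P[...,2]
    for nm,g,h in(('can',(.548,.0163),.141),('bottle',(.540,-.0587),.141),('cyl',(.4933,.2653),.070)):
        m=((np.hypot(P[...,0]-g[0],P[...,1]-g[1])<.035)&(abs(z-h)<.006)).astype(np.uint8)
        c=max(cv2.findContours(m,0,1)[0],key=cv2.contourArea); w=plane(n,c[:,0],h)[:,:2]*1000
        print(n,nm,np.round(cv2.minEnclosingCircle(np.float32(w))[0]-1000*np.array(g),1),np.median(z[m>0]))
print(bot.get_obs()['t'],bot.get_obs()['eef_pos'])
```

```text
side can [-3.9  2. ] 0.14130591517167423
side bottle [-3.3  3.2] 0.14137558300618724
side cyl [-2.1 -1.9] 0.07086522382672636
top can [-2.2 -1.9] 0.13986398145556717
top bottle [-1.6  0. ] 0.13988301243300444
top cyl [-1.3 -3.1] 0.0692646554478944
32.4 [ 0.49596828 -0.2700145   0.23335371]
```

View pics/top8.png

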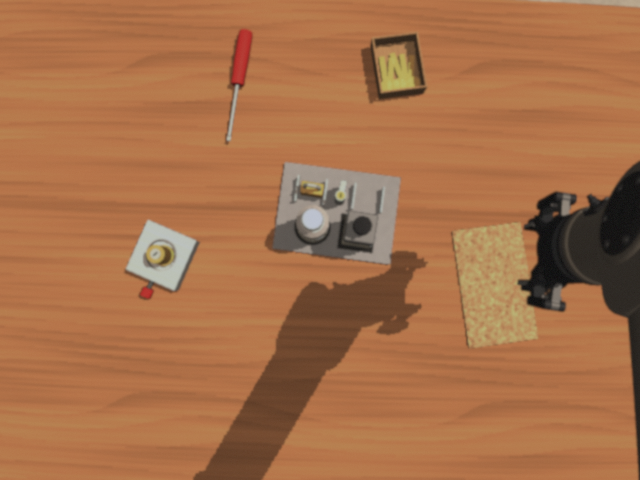

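The top view shows the cylinder in the well (160,254), the can at (313,222) and the bottle at (360,230) on their pads. All three are within 5 mm of centre at the right heights, and the padlock and profile cylinder haven't moved.

```bash
python3 -c "
from station import bot
print(bot.hand_in())"
```

```text
the job is handed in; nothing more can be done
None
```

The job is handed in at about 32 s: the round cylinder stands in the stand's well, and the can and bottle are back on their pads, each within 5 mm of centre by camera; the hand-in call gave no verdict.

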